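Put away the marble serving boards with cork mats between them

ROBOT

A 6-joint arm with a two-finger parallel gripper is mounted at the origin on the work surface. World frame = base frame: x ahead of the robot, y to its left, z up, the work surface at z = 0. Lengths are in m, angles in rad, forces in N, time in s.
With the tool pointing down it reaches from about 0.25 to 0.725 m from the base axis. Payload 4 kg.
Tool frame: the origin (TCP) lies midway between the tips of the shut fingers; the grasp point (between the pads) lies 19 mm behind it; x points along the fingers, y is the direction in which the jaws open and shut, and the axes are right-handed (so a half turn about x gives the same grasp; the last joint's range is limited). The gripper opens to 85 mm and grips with 20 to 120 N. Pads are 22 mm wide; open, the fingers measure 114 mm over their backs; the gripper's body (76 mm by 85 mm) begins 54 mm behind the grasp point. The pads swing forward as they close: fully open they stand 13 mm farther back than shut.
Start: joints at [-1.173, 0.241, 0.005, 1.335, 0, 1.571], TCP at [0.194, -0.461, 0.231] pointing down, gripper open.
Joint ranges: [-2.72, 2.72], [-1.05, 1.87], [-1.09, 1.28], [-1.99, 2.15], [-1.42, 1.44], [-3.14, 3.14]. Speed limits (rad/s): [2.79, 2.79, 3.14, 3.14, 3.14, 3.14].

INTERFACE

Orientations are given as [roll, pitch, yaw] about the fixed x, y, z axes, in that order (R = Rz(yaw) Ry(pitch) Rx(roll)).
In Python, from plant import get_state, grab_frame, camera_model, finish_job gives the robot as it stands. The module is installed in compiled form; this text tells all that it offers.
- The arm moves only by the shell command python3 -m pendant 'ROWS'. ROWS is JSON, a list of rows, each a list of 7 numbers: the shift along the tool's x, y, z as a fraction of full scale, then the turn, a rotation vector about the tool's x, y, z as a fraction of full scale, then the closure, from 0 (fully open) to 1 (shut). A call has exactly 10 rows; each row is the pose to reach, as a shift and turn from the pose commanded when the call began, along the tool's axes at that moment, turning the shorter way round; what a row does not reach only later rows make up. Full scale, the value 1, is 0.5 m for a shift and pi rad for a turn. A row lasts 1/8 s, in which the tool goes at most 62.5 mm and 10.7 degrees, less where a joint would pass 70% of its speed; a pose out of reach is approached as far as the arm can. A call with a number of a shift or a turn outside -1 to 1 is refused whole. A call with a gripper value outside its range is refused whole. The fingers move at their own pace and stop on an object; the grip force is fixed at half the most. Time passes only in rows, so rows that repeat a pose let the fingers close, or fill a call up. It gives the time, the measured TCP pose, the force and the opening at its end, in the units of the state.
- get_state(): the state, without advancing time (a new reading comes with each control period).
- grab_frame(name): name is "scene" or "side" or "wrist"; returns (picture, depth): 480x640x3 uint8, blue, green, red; 480x640 float32, m along the optical axis (not along the pixel's ray), 0 where there is no reading.
- camera_model(name): a dict with "mtx" (3x3 intrinsics, pixels), "D" ([k1, k2, p1, p2, k3] as OpenCV has them; the pictures are not rectified), "extrinsics" (4x4, takes a point from camera to world coordinates). Camera axes: x right, y down, z forward; pixel columns grow to the right and rows downward; lengths in m; the calibration is good to about 2 mm. A picture is of the moment at which its call begins: read the wrist's pose just before it. camera_model takes no time and is no camera call; for the wrist camera it gives the pose at the moment of the call.
- finish_job(): hands the job in, once; it reports no verdict.
The state is a dict: "time_s": time; "joints": joint angles; "qd": joint speeds; "tau": joint torques, N m; "ee_pos": TCP position; "ee_rot": TCP orientation; "wrist_force": force on the tool from outside, world axes, zero at the start; "ft_torque": the same for the moment, N m; "grip_width": finger opening in m.
Only numpy, scipy, OpenCV 4.12 (cv2) and the standard library are available. Lean on these libraries where they do the work, as an engineer would, in place of code of your own. Each camera call takes 0.05 s, during which the arm holds its last target. There are 200 camera calls.

TASK

Put the marble serving boards away in the pegged rack on the sideboard, where the first long board already lies: lay the long cork mat on it, then the second long marble board, then the short cork mat, and last the short marble board. Every piece must lie flat in its layer between the pegs and in line with the rack, the two short ones centred along it. Set each piece down gently rather than dropping it, and leave the candlesticks, pepper mill, cruet, salt cellar, glass bird and napkin rings where they stand.

Things in the scene. Friction and masses are not known exactly. Their poses are not given: they have to be found in the camera images.
- rack: Oak stacking rack, fixed. Base 250 x 122 x 12 mm; origin at the centre of its underside at z = 0; x along its length, z up. Six 16 mm round pegs stand up to 72 mm above the sideboard top: axes at x +-50, y +-46 mm and at x +-108, y 0 mm, leaving 200 (x) x 76 (y) mm for the stack; the middle of each long side is free for fingers.
- board_base: Long white marble board, 190 x 66 x 12 mm, already lying in the rack on its base plate between the pegs (its top 24 mm above the sideboard). Loose; it stays there. Origin at the centre of its underside, x along its length, z up.
- board_long: The second long white marble board, 190 (x) x 66 (y) x 12 (z) mm, about 0.4 kg, lying flat on the sideboard top at one of four places to the left and right of the rack. Origin at the centre of its underside, x along its length, z up. Plain on both faces, the same either way round. Its 66 mm width can be gripped across the middle from above.
- board_short: The short white marble board, 130 (x) x 66 (y) x 12 (z) mm, about 0.27 kg, lying flat on the sideboard top at another of these places. Origin at the centre of its underside, x along its length, z up; the same either way round.
- mat_long: The long cork mat, a stiff sheet 184 (x) x 64 (y) x 6 (z) mm, about 0.05 kg, lying flat on the sideboard top at another of these places. Origin at the centre of its underside, x along its length, z up; the same either way round. Its 64 mm width can be gripped across the middle from above.
- mat_short: The short cork mat, a stiff sheet 124 (x) x 64 (y) x 6 (z) mm, about 0.034 kg, lying flat on the sideboard top at another of these places. Origin at the centre of its underside, x along its length, z up; the same either way round.
- candlestick_tall: Crystal candlestick with a candle stub, 155 mm tall, foot 60 mm in diameter, standing just beyond one end of the long mat. Leave alone. Origin at the centre of its foot.
- candlestick_low: Crystal candlestick with a candle stub, 125 mm tall, foot 60 mm in diameter, standing just beyond one end of the short mat. Leave alone. Origin at the centre of its foot.
- pepper_mill: Dark turned pepper mill, 146 mm tall, 54 mm in diameter, standing just beyond one end of the long board. Leave alone. Origin at the centre of its foot.
- glass_bird: Black and red glass bird on a round amber glass foot 52 mm in diameter, 100 mm tall, standing just beyond one end of the short board. Leave alone. Origin at the centre of its foot.
- salt_cellar: White ceramic lidded salt cellar, 50 mm in diameter, 58 mm tall, standing just beyond the other end of the long board. Leave alone. Origin at the centre of its underside.
- oil_cruet: Green glass oil cruet with a cork, 48 mm in diameter, 145 mm tall, standing just beyond the other end of the long mat. Leave alone. Origin at the centre of its underside.
- napkin_ring_a: Dark wooden napkin ring, 48 mm in diameter, 35 mm tall, standing just past the robot's end of the rack. Leave alone. Origin at the centre of its underside.
- napkin_ring_b: Pewter napkin ring, 48 mm in diameter, 35 mm tall, standing just past the far end of the rack. Leave alone. Origin at the centre of its underside.

How it is judged:
On the way, in this order (a step that is already met when the one before it is completed fails the run):
1. The long cork mat lies flat on the bottom marble board between the pegs, let go (x of mat_long in the frame of rack between -0.012 and 0.012 m and y of mat_long in the frame of rack between -0.008 and 0.008 m and z of mat_long in the frame of rack between 0.021 and 0.027 m and angle between mat_long's own z axis and vertical below 0.04 rad and angle between the x axis of mat_long and the x axis of rack, either way round below 0.17 rad and contact force between the fingers and mat_long below 0.1 N and linear speed of mat_long below 0.02 m/s), for 0.2 s.
2. The second long marble board lies flat on the long mat between the pegs, let go (x of board_long in the frame of rack between -0.009 and 0.009 m and y of board_long in the frame of rack between -0.008 and 0.008 m and z of board_long in the frame of rack between 0.027 and 0.033 m and angle between board_long's own z axis and vertical below 0.04 rad and angle between the x axis of board_long and the x axis of rack, either way round below 0.17 rad and contact force between the fingers and board_long below 0.1 N and linear speed of board_long below 0.02 m/s), for 0.2 s.
3. The short cork mat lies flat and centred on the second long board, let go (x of mat_short in the frame of rack between -0.015 and 0.015 m and y of mat_short in the frame of rack between -0.008 and 0.008 m and z of mat_short in the frame of rack between 0.039 and 0.045 m and angle between mat_short's own z axis and vertical below 0.04 rad and angle between the x axis of mat_short and the x axis of rack, either way round below 0.17 rad and contact force between the fingers and mat_short below 0.1 N and linear speed of mat_short below 0.02 m/s), for 0.2 s.
4. The short marble board lies flat and centred on the short mat, let go (x of board_short in the frame of rack between -0.015 and 0.015 m and y of board_short in the frame of rack between -0.008 and 0.008 m and z of board_short in the frame of rack between 0.045 and 0.051 m and angle between board_short's own z axis and vertical below 0.04 rad and angle between the x axis of board_short and the x axis of rack, either way round below 0.17 rad and contact force between the fingers and board_short below 0.1 N and linear speed of board_short below 0.02 m/s), for 0.2 s.
At the end, for the whole second after the job is handed in: Long board, long mat, long board, short mat, short board lie in that order upward in the rack, let go and at rest: each flat, within 3 mm of its height, 8 mm sideways, 9 mm lengthwise (long mat 12, short pieces 15) and 0.17 rad of the rack (all of step 1 and all of step 2 and all of step 3 and all of step 4 and x of board_base in the frame of rack between -0.009 and 0.009 m and y of board_base in the frame of rack between -0.008 and 0.008 m and z of board_base in the frame of rack between 0.009 and 0.015 m and angle between board_base's own z axis and vertical below 0.04 rad and angle between the x axis of board_base and the x axis of rack, either way round below 0.17 rad); the robot touches nothing.
It fails at once if an ornament or other bystander is shifted by more than 30 mm or knocked over (distance of any of candlestick_tall, candlestick_low, pepper_mill, glass_bird, napkin_ring_a, napkin_ring_b, salt_cellar, oil_cruet from where it was at the start of the episode above 0.03 m or angle between any of candlestick_tall, candlestick_low, pepper_mill, glass_bird, napkin_ring_a, napkin_ring_b, salt_cellar, oil_cruet's own z axis and vertical above 0.5 rad).
It fails at once if a board or mat is dropped (moves faster than 0.5 m/s with no finger on it, a fall of about 13 mm) ((linear speed of mat_long above 0.5 m/s and contact force between the fingers and mat_long below 0.01 N) or (linear speed of board_long above 0.5 m/s and contact force between the fingers and board_long below 0.01 N) or (linear speed of mat_short above 0.5 m/s and contact force between the fingers and mat_short below 0.01 N) or (linear speed of board_short above 0.5 m/s and contact force between the fingers and board_short below 0.01 N)).
It also fails if it takes over 72 s, if anything falls off the work surface, if the arm or the gripper's body presses on something with over 40 N, if the wrist force passes 120 N, or if a joint passes its speed limit or range.

## Working session

There is one attempt and no reset: what is moved stays moved. The work goes in short steps, Python scripts to look and compute and a shell command to move; the robot and the scene stay as the last step left them, time stands still between calls to the robot, and variables do not carry over. Pictures are saved under pics/ and viewed, about 8 in all and at most 12, crops included, and the job is handed in when it is done.

```bash
mkdir -p pics; python3 - <<'E'
from plant import *
import cv2,numpy as np
s=get_state();print(s)
for n in("scene","side"):
    p,d=grab_frame(n);m=camera_model(n);print(n,m)
    cv2.imwrite(f"pics/{n}0.png",p);np.savez(f"pics/{n}0.npz",p=p,d=d,**m)
E
```

```text
{'time_s': 0.0, 'joints': array([-1.17299312e+00,  2.41412843e-01,  3.74805651e-03,  1.33517506e+00,
       -4.21350606e-06,  1.57081915e+00]), 'qd': array([ 0.00065941, -0.00087982, -0.00157919, -0.00113508, -0.0006787 ,
       -0.00110846]), 'tau': array([ 1.61585020e-03, -3.72320151e+01,  2.52407974e+01,  1.69173680e-02,
       -4.18131833e-05,  4.90799167e-06]), 'ee_pos': array([ 0.19345926, -0.46039462,  0.2304221 ]), 'ee_rot': array([-1.56871163,  1.5687528 ,  1.97066142]), 'wrist_force': array([ 0.49145633,  0.45328503, -0.20258471]), 'ft_torque': array([ 0.04110805, -0.03474221, -0.00169615]), 'grip_width': 0.08558903325398286}
scene {'mtx': array([[589.09164649,   0.        , 324.68773672],
       [  0.        , 589.09164649, 243.99452088],
       [  0.        ,   0.        ,   1.        ]]), 'D': array([-0.00882917,  0.        ,  0.        ,  0.        ,  0.        ]), 'extrinsics': array([[-0.73038779,  0.43220843, -0.52889466,  1.24939212],
       [ 0.68295779,  0.47359119, -0.55612951,  0.72103631],
       [ 0.01011599, -0.76740293, -0.64108534,  0.9008053 ],
       [ 0.        ,  0.        ,  0.        ,  1.        ]])}
side {'mtx': array([[496.23727665,   0.        , 323.61370213],
       [  0.        , 496.23727665, 243.63940072],
       [  0.        ,   0.        ,   1.        ]]), 'D': array([-0.00584812,  0.        ,  0.        ,  0.        ,  0.        ]), 'extrinsics': array([[-0.85845634, -0.34202942,  0.38218921,  0.00495929],
       [-0.51240312,  0.53959043, -0.66804582,  0.98416051],
       [ 0.02226568, -0.76932311, -0.63847176,  0.98622574],
       [ 0.        ,  0.        ,  0.        ,  1.        ]])}
```

View pics/scene0.png

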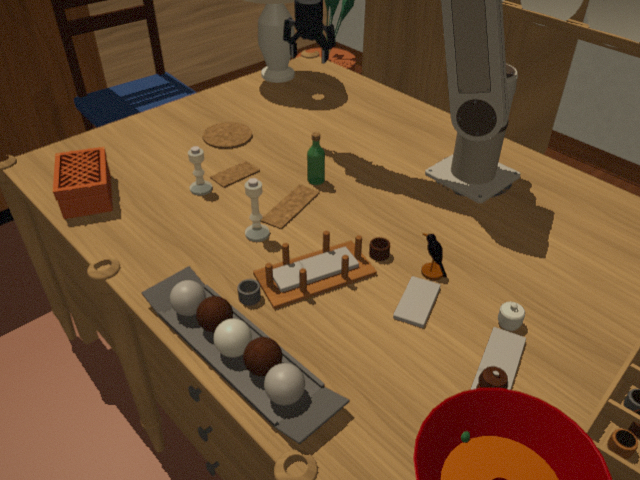

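The scene view shows the rack at about (315,272), the long mat at (290,205), the short mat at (235,173), the short board at (418,301) and the long board at (500,360), partly behind the pepper mill. Next I'll build a top-down map from both depth images.

```bash
cat > h.py <<'E'
import numpy as np,cv2
from plant import *
def cloud(p,d,m):
    v,u=np.nonzero(d>0); z=d[v,u]
    xy=cv2.undistortPoints(np.c_[u,v].astype(np.float64)[:,None],m["mtx"],m["D"])[:,0]
    P=np.c_[xy*z[:,None],z]; E=m["extrinsics"]
    return P@E[:3,:3].T+E[:3,3],p[v,u]
def ortho(P,C,S=500,x0=.1,x1=.8,y0=-.6,y1=.6):
    k=(P[:,0]>x0)&(P[:,0]<x1)&(P[:,1]>y0)&(P[:,1]<y1)&(P[:,2]<.2);P=P[k];C=C[k]
    o=np.argsort(P[:,2]);P=P[o];C=C[o]
    im=np.zeros((int((y1-y0)*S),int((x1-x0)*S),3),np.uint8);h=np.full(im.shape[:2],np.nan)
    c=((P[:,0]-x0)*S).astype(int);r=((y1-P[:,1])*S).astype(int)
    im[r,c]=C;h[r,c]=P[:,2];return im,h
E
python3 - <<'E'
from h import *
ims=[]
for n in("scene","side"):
    z=np.load(f"pics/{n}0.npz");P,C=cloud(z["p"],z["d"],z)
    k=(abs(P[:,2])<.003)&(abs(P[:,1])<.5)&(P[:,0]>.2)&(P[:,0]<.7);print(n,np.median(P[k,2]))
    im,h=ortho(P,C);ims.append(cv2.dilate(im,np.ones((2,2))))
cv2.imwrite("pics/o.png",np.hstack(ims))
E
```

```text
scene 0.001282420526776018
side 0.0004203766069353909
```

View pics/o.png

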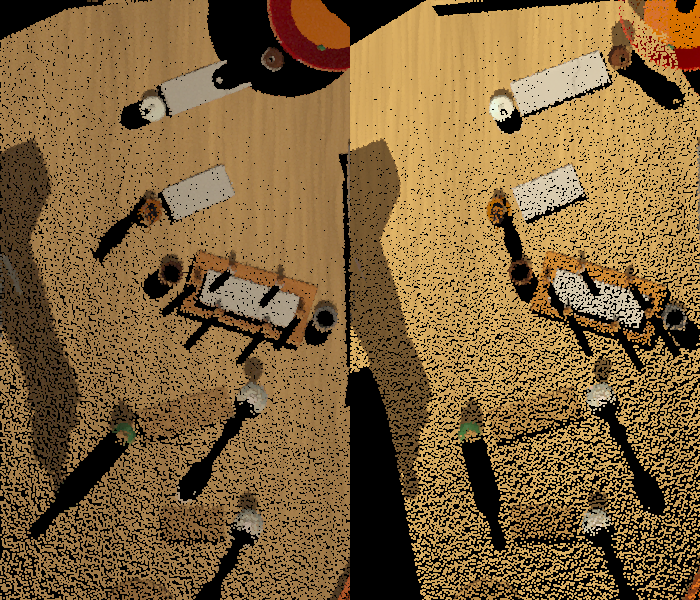

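```bash
cat > fit.py <<'E'
from h import *
from scipy.optimize import differential_evolution as DE
def rect(P,lo,hi,c,L,W,win=.14,z0=0,rng=.03,a0=0.,ar=.6):
    k=np.hypot(P[:,0]-c[0],P[:,1]-c[1])<win;Q=P[k];z=Q[:,2]-z0
    w=np.where((z>lo)&(z<hi),1.,-1.);w[z>hi]=0
    # equalise density over ground cells
    ij=np.floor(Q[:,:2]/.002).astype(int);_,inv,n=np.unique(ij,axis=0,return_inverse=True,return_counts=True);w/=n[inv.ravel()]
    def f(p):
        d=Q[:,:2]-p[:2];cs,sn=np.cos(p[2]),np.sin(p[2])
        u=np.abs(d@[cs,sn]);v=np.abs(d@[-sn,cs])
        g=lambda e:1/(1+np.exp(np.clip(e/.0008,-40,40)))
        return -np.sum(w*g(u-L/2)*g(v-W/2))
    r=DE(f,[(c[0]-rng,c[0]+rng),(c[1]-rng,c[1]+rng),(a0-ar,a0+ar)],seed=1,tol=1e-5,popsize=12)
    return np.round(r.x,4),round(-r.fun*4/(L*W*1e6),2)
E
python3 - <<'E'
from fit import *
items=dict(board_long=(.006,.017,(.524,.436),.19,.066),board_short=(.006,.017,(.496,.214),.13,.066),
 mat_long=(.003,.010,(.47,-.23),.184,.064),mat_short=(.003,.010,(.486,-.444),.124,.064),
 rack=(.006,.03,(.60,.006),.25,.122))
for n in("scene","side"):
    z=np.load(f"pics/{n}0.npz");P,C=cloud(z["p"],z["d"],z)
    for k,(lo,hi,c,L,W) in items.items():
        q=P[(np.hypot(*(P[:,:2]-c).T)<.14)];z0=np.median(q[abs(q[:,2])<.0035,2]);
        j=P[np.hypot(*(P[:,:2]-c).T)<.02,2]
        a0=-.25 if k=='rack' else .25
        print(n,k,*rect(P,lo,hi,c,L,W,z0=z0,a0=a0,win=.16),"z0",z0.round(4),"ctr",np.percentile(j,[10,50,90]).round(4))
    c=(.6,.006);q=P[(np.hypot(*(P[:,:2]-c).T)<.125)&(P[:,2]>.066)&(P[:,2]<.08)]
    lab=cv2.connectedComponents  # peg tops via kmeans
    _,l,ct=cv2.kmeans(q[:,:2].astype(np.float32),6,None,(3,50,1e-5),20,cv2.KMEANS_PP_CENTERS)
    print("pegs",[(c.round(4).tolist(),int((l==i).sum())) for i,c in enumerate(ct)], ct.mean(0))
    q=P[(np.hypot(*(P[:,:2]-c).T)<.12)&(P[:,2]>.02)&(P[:,2]<.028)]
    print("base in rack", rect(P,.019,.03,c,.19,.066,win=.12,a0=-.25))
    for nm,b in dict(salt=(.404,.387),mill=(.64,.485),bird=(.4,.18),ringA=(.44,.06),ringB=(.745,-.035),cru=(.345,-.26),ct=(.6,-.2),cl=(.595,-.435)).items():
        q=P[(np.hypot(*(P[:,:2]-b).T)<.045)&(P[:,2]>.025)];print(nm,len(q),q.min(0).round(3),q.max(0).round(3)) if len(q) else 0
E
```

```text
scene board_long [0.5111 0.431  0.3594] 0.39 z0 0.0016 ctr [0.0125 0.0141 0.0161]
scene board_short [0.4953 0.2142 0.4027] 0.49 z0 0.0017 ctr [0.0121 0.0143 0.0163]
scene mat_long [ 0.4699 -0.2303  0.2641] 0.26 z0 0.0014 ctr [0.0059 0.0087 0.0107]
scene mat_short [ 0.4853 -0.4477  0.0022] 0.18 z0 0.0005 ctr [0.0036 0.0066 0.009 ]
scene rack [ 0.5961  0.0018 -0.2852] 0.35 z0 0.0017 ctr [0.0241 0.0261 0.0285]
pegs [([0.6322000026702881, -0.053700000047683716], 40), ([0.4957999885082245, 0.03620000183582306], 39), ([0.5641999840736389, 0.06360000371932983], 46), ([0.6603000164031982, 0.03449999913573265], 44), ([0.5374000072479248, -0.024399999529123306], 41), ([0.7013000249862671, -0.026599999517202377], 44)] [0.598526   0.00493038]
base in rack (array([ 5.955e-01,  5.000e-04, -2.852e-01]), np.float64(0.37))
salt 487 [0.379 0.358 0.025] [0.43  0.407 0.062]
mill 748 [0.624 0.459 0.097] [0.683 0.527 0.155]
bird 425 [0.384 0.137 0.025] [0.416 0.215 0.103]
ringA 221 [0.417 0.029 0.025] [0.468 0.078 0.041]
ringB 365 [ 0.7   -0.063  0.025] [ 0.774 -0.012  0.077]
cru 649 [ 0.324 -0.291  0.026
[... 643 characters left out ...]
.492000013589859, 0.038100000470876694], 23), ([0.6301000118255615, -0.052799999713897705], 20), ([0.5336999893188477, -0.022600000724196434], 18), ([0.697700023651123, -0.02500000037252903], 19)] [0.5951132  0.00654542]
base in rack (array([ 0.5958,  0.0015, -0.3075]), np.float64(0.2))
salt 366 [0.377 0.36  0.025] [0.428 0.41  0.063]
mill 902 [0.617 0.462 0.025] [0.683 0.527 0.154]
bird 280 [0.381 0.139 0.025] [0.411 0.214 0.102]
ringA 131 [0.416 0.032 0.025] [0.463 0.083 0.039]
ringB 119 [ 0.701 -0.059  0.025] [ 0.771 -0.011  0.074]
cru 457 [ 0.316 -0.284  0.026] [ 0.363 -0.244  0.15 ]
ct 304 [ 0.581 -0.218  0.025] [ 0.621 -0.173  0.16 ]
cl 209 [ 0.574 -0.465  0.025] [ 0.61  -0.425  0.131]
```

```bash
cat >> h.py <<'E'
from scipy.spatial.transform import Rotation as Ro
def cur():
    s=get_state();R=Ro.from_euler("xyz",s["ee_rot"]).as_matrix()
    return s["ee_pos"],R,np.arctan2(R[1,1],R[0,1]),s
def go(p,x,y,z,th):
    "print row for target (TCP pos, piece angle th) from commanded pose p=(x,y,z,psi)"
    ps=p[3];d=(th+np.pi/2-ps+np.pi/2)%np.pi-np.pi/2
    dx,dy,dz=x-p[0],y-p[1],z-p[2]
    sh=np.array([-dz,dx*np.cos(ps)+dy*np.sin(ps),dx*np.sin(ps)-dy*np.cos(ps)])/.5
    print("shift",sh.round(4),"turn",round(-d/np.pi,4),"| psi_new",round(ps+d,4))
E
python3 - <<'E'
from h import *
p,R,ps,s=cur();print(p,R.round(3),ps,s["joints"])
go((.194,-.461,.231,ps),.470,-.230,.2,.263)
E
```

```text
[ 0.19347587 -0.46045965  0.23052725] [[-0.001  0.387 -0.922]
 [ 0.002 -0.922 -0.387]
 [-1.    -0.002  0.   ]] -1.1729824701258158 [-1.17299009e+00  2.41323246e-01  3.90633305e-03  1.33520467e+00
 -4.17295816e-05  1.57078870e+00]
shift [ 0.062  -0.2121 -0.6879] turn 0.0429 | psi_new -1.3078
```

```bash
python3 -m pendant '[[0.06,-0.05,-0.1,-0.055,0,0,0],[0.06,-0.1,-0.2,-0.11,0,0,0],[0.06,-0.15,-0.3,-0.165,0,0,0],[0.06,-0.2,-0.4,-0.22,0,0,0],[0.06,-0.21,-0.5,-0.275,0,0,0],[0.06,-0.21,-0.6,-0.33,0,0,0],[0.06,-0.212,-0.688,-0.385,0,0,0],[0.06,-0.212,-0.688,-0.44,0,0,0],[0.06,-0.212,-0.688,-0.495,0,0,0],[0.06,-0.212,-0.688,-0.55,0,0,0]]'
python3 - <<'E'
from h import *
p,R,ps,s=cur();print(p,ps,s["joints"]);go((*p,ps),.470,-.230,.2,.263)
E
```

```text
time_s: 1.35
ee_pos: [0.4696, -0.2295, 0.2006]
ee_rot: [-2.559, 1.569, 2.715]
wrist_force: [-0.5, 0.2, -0.0]
grip_width: 0.0855
[ 0.46957771 -0.22954892  0.20056464] 0.5611705153823616 [-4.54654265e-01  3.01657450e-01  6.33907655e-03  1.27711746e+00
 -4.56269198e-05  5.54972201e-01]
shift [0.0011 0.0002 0.0012] turn -0.4051 | psi_new 1.8338
```

```bash
python3 -m pendant '[[0,0,0,-0.055,0,0,0],[0,0,0,-0.11,0,0,0],[0,0,0,-0.165,0,0,0],[0,0,0,-0.22,0,0,0],[0,0,0,-0.275,0,0,0],[0,0,0,-0.33,0,0,0],[0,0,0,-0.37,0,0,0],[0,0,0,-0.407,0,0,0],[0,0,0,-0.407,0,0,0],[0,0,0,-0.407,0,0,0]]'
python3 - <<'E'
from fit import *
p,R,ps,s=cur();m=camera_model("wrist");im,d=grab_frame("wrist")
print(p,ps,m["extrinsics"].round(3));cv2.imwrite("pics/w1.png",im);np.savez("pics/w1.npz",p=im,d=d,**m)
P,C=cloud(im,d,m)
c=(.47,-.23);q=P[np.hypot(*(P[:,:2]-c).T)<.14,2];z0=np.median(q[abs(q)<.0035]);print(len(P),z0)
print(rect(P,.003,.01,c,.184,.064,z0=z0,a0=.25,win=.16))
E
```

```text
time_s: 2.6
ee_pos: [0.4696, -0.2299, 0.201]
ee_rot: [2.404, 1.57, 2.665]
wrist_force: [-0.6, 0.2, -0.8]
grip_width: 0.0855
[ 0.4696213  -0.22989059  0.20101567] 1.8318723858544765 [[-0.258  0.93   0.261  0.403]
 [ 0.966  0.248  0.071 -0.249]
 [ 0.002  0.27  -0.963  0.343]
 [ 0.     0.     0.     1.   ]]
305966 -0.0011944945826926068
(array([ 0.4688, -0.2287,  0.2845]), np.float64(0.93))
```

View pics/w1.png

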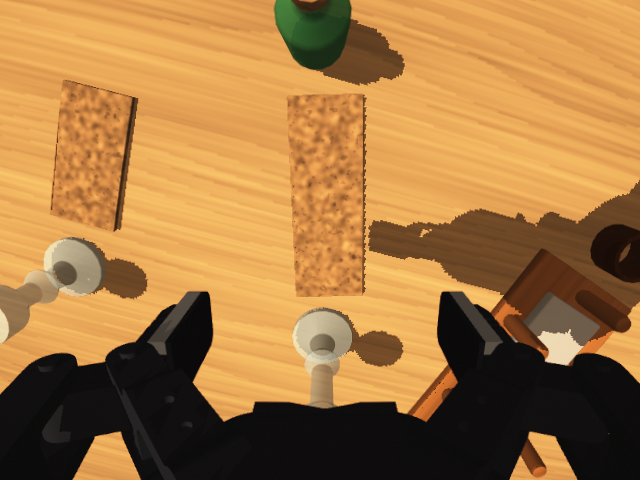

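The wrist view shows the long mat at (328,195), with the cruet beyond it at (313,30) and the tall candlestick at (322,335). The short mat is at (95,155), and the open fingertips sit at (200,295) and (450,295).

```bash
python3 - <<'E'
from fit import *
z=np.load("pics/w1.npz");P,C=cloud(z["p"],z["d"],z)
t=np.array([.4696,-.2299,.201]);ps=1.832
D=P-t;u=D[:,0]*np.cos(ps)+D[:,1]*np.sin(ps);v=D[:,0]*np.sin(ps)-D[:,1]*np.cos(ps)
for sg in(1,-1):
    k=(sg*u>.03)&(sg*u<.07)&(abs(v)<.03)&(P[:,2]>.18);print(sg,k.sum(),"tip z rel TCP",np.percentile(D[k,2],[0,1,5]).round(4),"inner",np.percentile(sg*u[k],[0,1,5]).round(4),"v",v[k].min(),v[k].max())
c=(.486,-.446);q=P[np.hypot(*(P[:,:2]-c).T)<.1,2];z0=np.median(q[abs(q)<.0045]);print(z0)
print(rect(P,.003,.01,c,.124,.064,z0=z0,a0=0.,win=.11))
go((.4698,-.2297,.2005,ps),.469,-.229,.04,.28)
E
```

```text
1 20078 tip z rel TCP [0.0115 0.0165 0.0259] inner [0.03   0.0306 0.033 ] v -0.018552199795905104 0.01285071779584475
-1 21255 tip z rel TCP [0.0107 0.0167 0.0264] inner [0.03   0.0305 0.0326] v -0.01844977348639778 0.012808969100350431
-0.001210244258197657
(array([ 0.485 , -0.4463, -0.0075]), np.float64(0.96))
shift [ 0.321   0.0018 -0.0012] turn -0.006 | psi_new 1.8508
```

```bash
python3 -m pendant '[[0.1,0.002,-0.001,-0.006,0,0,0],[0.2,0.002,-0.001,-0.006,0,0,0],[0.3,0.002,-0.001,-0.006,0,0,0],[0.36,0.002,-0.001,-0.006,0,0,0],[0.39,0.002,-0.001,-0.006,0,0,0],[0.41,0.002,-0.001,-0.006,0,0,0],[0.41,0.002,-0.001,-0.006,0,0,0.1],[0.41,0.002,-0.001,-0.006,0,0,0.2],[0.41,0.002,-0.001,-0.006,0,0,0.4],[0.41,0.002,-0.001,-0.006,0,0,0.5]]'
python3 - <<'E'
from h import *
p,R,ps,s=cur();print(p,ps,s["wrist_force"]);im,d=grab_frame("wrist");cv2.imwrite("pics/w2.png",im[180:])
E
```

```text
time_s: 3.9
ee_pos: [0.47, -0.2295, -0.0016]
ee_rot: [-0.675, 1.568, -0.394]
wrist_force: [-2.4, 1.1, 8.4]
grip_width: 0.0607
[ 0.47003051 -0.22954156 -0.00155145] 1.8523300403497613 [-2.43572716  1.08281789  8.389806  ]
```

View pics/w2.png

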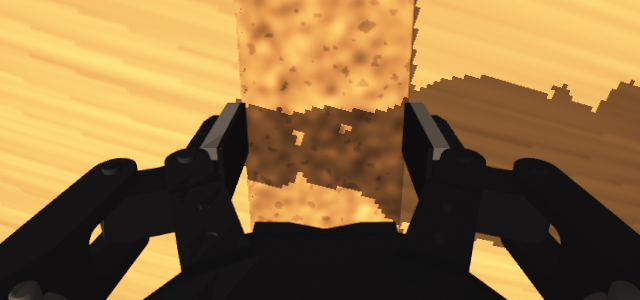

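Width 60.7 mm with an upward force means the tips are riding on top of the mat. I'll back off, open and go about 3.5 mm deeper.

```bash
python3 -m pendant '[[-0.02,0,0,0,0,0,0.2],[-0.02,0,0,0,0,0,0],[-0.01,0,0,0,0,0,0],[0.007,0,0,0,0,0,0],[0.007,0,0,0,0,0,0],[0.007,0,0,0,0,0,0],[0.007,0,0,0,0,0,0.1],[0.007,0,0,0,0,0,0.2],[0.007,0,0,0,0,0,0.35],[0.007,0,0,0,0,0,0.5]]'
python3 - <<'E'
from h import *
p,R,ps,s=cur();print(p,ps,s["wrist_force"],s["joints"])
E
```

```text
time_s: 5.2
ee_pos: [0.47, -0.2297, -0.0053]
ee_rot: [-0.715, 1.568, -0.433]
wrist_force: [-2.1, 0.5, 11.0]
grip_width: 0.0617
[ 0.46999148 -0.22969595 -0.0052951 ] 1.8522967859608062 [-2.14378683  0.54537367 10.95133048] [-4.54619034e-01  5.08931582e-01 -2.79209871e-01  7.79972393e-01
  5.71298542e-05 -7.36121199e-01]
```

```bash
python3 -m pendant '[[0,0,0,0,0,0,0.7],[0,0,0,0,0,0,1],[0,0,0,0,0,0,1],[-0.02,0,0,0,0,0,1],[-0.04,0,0,0,0,0,1],[-0.06,0,0,0,0,0,1],[-0.06,0,0,0,0,0,1],[-0.06,0,0,0,0,0,1],[-0.06,0,0,0,0,0,1],[-0.06,0,0,0,0,0,1]]'
python3 - <<'E'
from h import *
p,R,ps,s=cur();print(p,ps,s["wrist_force"],s["joints"]);im,d=grab_frame("wrist");cv2.imwrite("pics/w3.png",im[180:])
E
```

```text
time_s: 6.45
ee_pos: [0.4687, -0.229, 0.0224]
ee_rot: [2.362, 1.57, 2.644]
wrist_force: [-0.2, -0.5, 0.1]
grip_width: 0.0616
[ 0.46873815 -0.22898797  0.02240229] 1.8523434439595188 [-0.17457415 -0.48178923  0.08593268] [-4.54443040e-01  4.70078406e-01 -2.53674235e-01  8.47898534e-01
  3.70036754e-05 -7.35990356e-01]
```

View pics/w3.png

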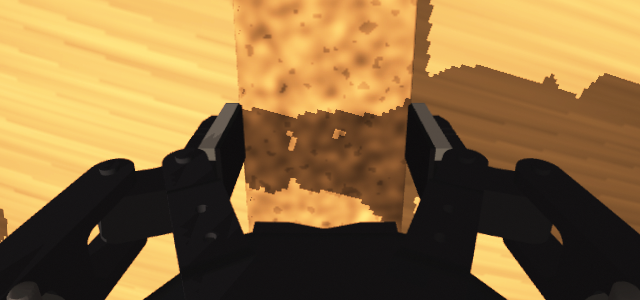

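The mat is off the table and held: width stays at 61.6 mm with the closure at 1. I'll lift it and stop beside the rack, where the wrist camera can measure the rack past the mat.

```bash
python3 - <<'E'
from h import *
go((.4687,-.229,.0224,1.852),.550,-.150,.205,-.297)
E
```

```text
shift [-0.3652  0.1067  0.2001] turn 0.184 | psi_new 1.2738
```

```bash
python3 -m pendant '[[-0.06,0,0,0,0,0,1],[-0.16,0,0,0,0,0,1],[-0.26,0,0,0,0,0,1],[-0.365,0,0,0,0,0,1],[-0.365,0.03,0.06,0.05,0,0,1],[-0.365,0.06,0.12,0.1,0,0,1],[-0.365,0.09,0.17,0.15,0,0,1],[-0.365,0.107,0.2,0.184,0,0,1],[-0.365,0.107,0.2,0.184,0,0,1],[-0.365,0.107,0.2,0.184,0,0,1]]'
cat > rackfit.py <<'E'
from fit import *
import sys
n=sys.argv[1]
p,R,ps,s=cur();m=camera_model("wrist");im,d=grab_frame("wrist")
print(p.round(4),round(ps,4),s["grip_width"],s["wrist_force"].round(1));cv2.imwrite(f"pics/{n}.png",im);np.savez(f"pics/{n}.npz",p=im,d=d,**m)
P,C=cloud(im,d,m);P=P[P[:,2]<.1];c=(.5965,.003)
q=P[np.hypot(*(P[:,:2]-c).T)<.18,2];z0=np.median(q[abs(q)<.0045]);print("z0",z0)
print("plate",rect(P,.006,.09,c,.25,.122,win=.16,z0=z0,a0=-.297,ar=.1,rng=.015))
print("top board",rect(P,.019,.03,c,.19,.066,win=.12,z0=z0,a0=-.297,ar=.1,rng=.015))
q=P[(np.hypot(*(P[:,:2]-c).T)<.135)&(P[:,2]-z0>.067)&(P[:,2]-z0<.078)]
a=-.297;loc=np.array([[50,46],[50,-46],[-50,46],[-50,-46],[108,0],[-108,0]])/1e3
W=c+loc@np.array([[np.cos(a),np.sin(a)],[-np.sin(a),np.cos(a)]])
A=[];B=[]
for l,w in zip(loc,W):
    k=np.hypot(*(q[:,:2]-w).T)<.016
    if k.sum()>15:
        r=q[k,:2];b=(r.min(0)+r.max(0))/2;A.append(l);B.append(b);print("peg",l,b.round(4),k.sum(),np.ptp(r,axis=0).round(3),np.median(q[k,2]).round(4))
if len(A)>1:
    A=np.array(A);B=np.array(B);a0=A-A.mean(0);b0=B-B.mean(0)
    th=np.arctan2((a0[:,0]*b0[:,1]-a0[:,1]*b0[:,0]).sum(),(a0*b0).sum());Rm=np.array([[np.cos(th),-np.sin(th)],[np.sin(th),np.cos(th)]])
    print("rack from pegs",(B.mean(0)-Rm@A.mean(0)).round(4),th.round(4),"res",np.abs(b0-a0@Rm.T).max().round(4))
E
python3 rackfit.py w4
```

```text
time_s: 7.75
ee_pos: [0.5496, -0.1503, 0.205]
ee_rot: [-2.749, 1.57, -3.045]
wrist_force: [1.3, 0.1, -0.9]
grip_width: 0.0617
[ 0.5496 -0.1503  0.205 ] 1.2755 0.06171350725970633 [ 1.3  0.1 -0.9]
z0 -0.0010935668051081926
plate (array([ 0.5955,  0.0043, -0.2951]), np.float64(0.85))
top board (array([ 0.596 ,  0.0032, -0.2937]), np.float64(0.93))
peg [0.05  0.046] [0.6563 0.0324] 286 [0.015 0.015] 0.0701
peg [ 0.05  -0.046] [ 0.6294 -0.0553] 280 [0.014 0.015] 0.0701
peg [-0.05   0.046] [0.5608 0.061 ] 363 [0.015 0.015] 0.0702
peg [-0.05  -0.046] [ 0.5342 -0.0265] 367 [0.015 0.015] 0.0703
peg [0.108 0.   ] [ 0.6976 -0.028 ] 166 [0.014 0.016] 0.0697
peg [-0.108  0.   ] [0.4923 0.0343] 423 [0.016 0.016] 0.0703
rack from pegs [0.5951 0.003 ] -0.2943 res 0.0009
```

View pics/w4.png

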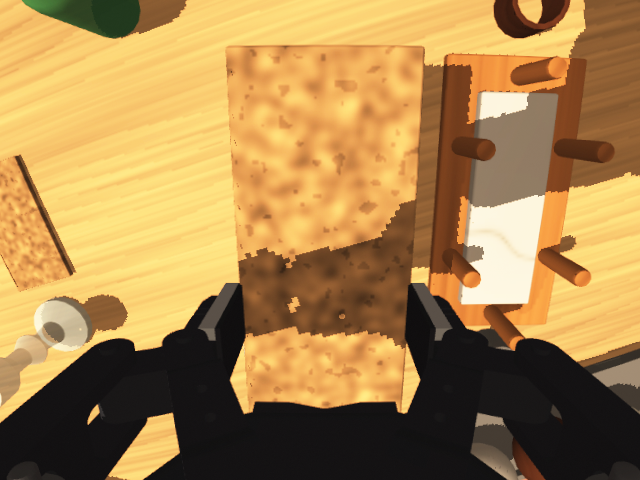

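The wrist view shows the whole rack at right (515,190) with all six pegs. The long mat is held level between the fingers, with its free end at about (325,46). Next I'll fit the mat's pose in the hand.

```bash
cat > hand.py <<'E'
from h import *
import sys
# fit the piece held: argv file,t(4),length,width,thickness
f,L=sys.argv[1],float(sys.argv[2]);t=np.array(list(map(float,sys.argv[3].split(','))))
z=np.load(f"pics/{f}.npz");P,C=cloud(z["p"],z["d"],z);ps=t[3]
D=P-t[:3];u=D[:,0]*np.cos(ps)+D[:,1]*np.sin(ps);v=D[:,0]*np.sin(ps)-D[:,1]*np.cos(ps);w=D[:,2]
k=(abs(u)<.05)&(abs(w-.012)<.015)&(v>-.12)&(v<.12)
for sg in(1,-1):
  kk=k&(sg*v>.02);print(sg,kk.sum(),"v range",np.percentile(v[kk],[.1,99.9]).round(4) if kk.any() else 0)
far=1 if (k&(v>.02)).sum()>(k&(v<-.02)).sum() else -1
k&=(far*v>.02)
c=np.polyfit(v[k],w[k],1);cu=np.polyfit(u[k],w[k],1);print("top w at v=0",c[1].round(4),"slopes",c[0].round(4),cu[0].round(4),"res",np.std(w[k]-np.polyval(c,v[k])).round(4))
k&=abs(w-np.polyval(c,v))<.003
pts=np.c_[u[k],v[k]].astype(np.float32)*1000
e=[];
for a in np.arange(25,80,5):
    q=pts[(abs(far*pts[:,1]-a)<2.5),0];e.append((far*a,np.percentile(q,.5),np.percentile(q,99.5))) if len(q)>50 else 0
e=np.array(e);s=np.polyfit(e[:,0],(e[:,1]+e[:,2])/2,1);print("centre u(mm)=",s[1].round(2),"skew u/v",s[0].round(4),"width",np.median(e[:,2]-e[:,1]))
vend=np.percentile(far*pts[:,1],99.7);print("v centre (mm)",far*(vend-L*500))
E
python3 hand.py w4 .184 .5497,-.1502,.205,1.2755
python3 - <<'E'
from h import *
go((.5497,-.1502,.205,1.2755),.5953,.0033,.0187,-.2945)
E
```

```text
1 7359 v range [0.02   0.0471]
-1 40254 v range [-0.0926 -0.0201]
top w at v=0 0.01 slopes -0.0034 0.0009 res 0.0006
centre u(mm)= -0.85 skew u/v 0.0027 width 62.981340408325195
v centre (mm) -0.46343994
shift [ 0.3726  0.3203 -0.0021] turn -0.0003 | psi_new 1.2763
```

```bash
python3 -m pendant '[[0,0.11,0,0,0,0,1],[0,0.22,0,0,0,0,1],[0,0.322,-0.002,0,0,0,1],[0,0.322,-0.002,0,0,0,1],[0.1,0.322,-0.002,0,0,0,1],[0.2,0.322,-0.002,0,0,0,1],[0.29,0.322,-0.002,0,0,0,1],[0.34,0.322,-0.002,0,0,0,1],[0.34,0.322,-0.002,0,0,0,1],[0.34,0.322,-0.002,0,0,0,1]]'
python3 - <<'E'
from h import *
p,R,ps,s=cur();print(p,ps)
go((*p,ps),.5953,.0033,.0187,-.2945)
E
```

```text
time_s: 9.05
ee_pos: [0.5972, 0.0032, 0.0367]
ee_rot: [0.203, 1.569, -0.095]
wrist_force: [-0.9, -1.8, 0.2]
grip_width: 0.0617
[0.59715021 0.00323502 0.03670469] 1.2730913967502242
shift [ 0.036  -0.001  -0.0036] turn -0.001 | psi_new 1.2763
```

```bash
python3 -m pendant '[[0.01,0,-0.002,0,0,0,1],[0.02,0,-0.003,0,0,0,1],[0.028,0,-0.003,0,0,0,1],[0.033,0,-0.003,0,0,0,1],[0.036,0,-0.003,0,0,0,1],[0.036,0,-0.003,0,0,0,1],[0.036,0,-0.003,0,0,0,0.2],[0.036,0,-0.003,0,0,0,0],[0.036,0,-0.003,0,0,0,0],[0.036,0,-0.003,0,0,0,0]]'
python3 - <<'E'
from h import *
p,R,ps,s=cur();print(p,ps)
go((*p,ps),.5953,.0033,.2,-.2945)
go((.5953,.0033,.2,1.276),.52,.434,.2,.361)
E
```

```text
time_s: 10.3
ee_pos: [0.5948, 0.0047, 0.0171]
ee_rot: [-2.884, 1.571, 3.102]
wrist_force: [0.2, 0.4, -0.5]
grip_width: 0.0852
[0.59481465 0.00473147 0.01708674] 1.2742811488495285
shift [-0.3658 -0.0025  0.0018] turn -0.0006 | psi_new 1.2763
shift [-0.      0.7805 -0.3944] turn -0.2087 | psi_new 1.9318
```

```bash
python3 -m pendant '[[-0.1,0,0,0,0,0,0],[-0.22,0,0,0,0,0,0],[-0.34,0,0,0,0,0,0],[-0.366,0.09,-0.045,-0.03,0,0,0],[-0.366,0.2,-0.1,-0.06,0,0,0],[-0.366,0.31,-0.156,-0.09,0,0,0],[-0.366,0.42,-0.211,-0.12,0,0,0],[-0.366,0.53,-0.267,-0.16,0,0,0],[-0.366,0.64,-0.322,-0.2,0,0,0],[-0.366,0.74,-0.373,-0.209,0,0,0]]'
cat > look.py <<'E'
from fit import *
import sys
# look.py name cx cy L W lo hi a0 : wrist fit of a piece, plus scene check of top layer in rack
n=sys.argv[1];cx,cy,L,W,lo,hi,a0,zt,LR=map(float,sys.argv[2:])
p,R,ps,s=cur();m=camera_model("wrist");im,d=grab_frame("wrist")
print(p.round(4),round(ps,4),s["joints"].round(2));cv2.imwrite(f"pics/{n}.png",im);np.savez(f"pics/{n}.npz",p=im,d=d,**m)
P,C=cloud(im,d,m);P=P[P[:,2]<.1];c=(cx,cy);q=P[np.hypot(*(P[:,:2]-c).T)<.14,2];z0=np.median(q[abs(q)<.0045]);print("z0",z0)
f,sc=rect(P,lo,hi,c,L,W,z0=z0,a0=a0,win=.14,ar=.3);print("piece",f,sc)
go((*p,ps),f[0],f[1],.0,f[2])
for cam in("scene","side"):
    im,d=grab_frame(cam);P,C=cloud(im,d,camera_model(cam));c=(.5953,.0033)
    z=P[np.hypot(*(P[:,:2]-c).T)<.025,2];z0=np.median(P[(abs(P[:,2])<.004)&(np.hypot(*(P[:,:2]-c).T)<.25),2])
    print(cam,"rack top z",(np.percentile(z,[5,50,95])-z0).round(4),rect(P,zt-.004,zt+.004,c,LR,.065,win=.12,z0=z0,a0=-.2945,ar=.15,rng=.015))
E
python3 look.py w5 .522 .434 .19 .066 .006 .017 .361 .030 .184
```

```text
time_s: 11.55
ee_pos: [0.5239, 0.4152, 0.2002]
ee_rot: [0.051, 1.571, 0.413]
wrist_force: [1.7, -0.2, -0.3]
grip_width: 0.085
[0.5239 0.4152 0.2002] 1.9329 [ 0.67  0.6   0.47  1.44 -0.    0.31]
z0 -0.0011822383338256914
piece [0.5185 0.435  0.3588] 0.98
shift [0.4003 0.0408 0.0038] turn 0.0011 | psi_new 1.9296
scene rack top z [0.0279 0.0305 0.0333] (array([ 5.928e-01, -3.000e-04, -2.919e-01]), np.float64(0.36))
side rack top z [0.0265 0.0308 0.0338] (array([ 5.964e-01,  1.000e-04, -3.006e-01]), np.float64(0.19))
```

```bash
python3 -m pendant '[[0.06,0.041,0.004,0.001,0,0,0],[0.17,0.041,0.004,0.001,0,0,0],[0.28,0.041,0.004,0.001,0,0,0],[0.36,0.041,0.004,0.001,0,0,0],[0.402,0.041,0.004,0.001,0,0,0],[0.402,0.041,0.004,0.001,0,0,0],[0.402,0.041,0.004,0.001,0,0,0.1],[0.402,0.041,0.004,0.001,0,0,0.3],[0.402,0.041,0.004,0.001,0,0,1],[0.402,0.041,0.004,0.001,0,0,1]]'
python3 - <<'E'
from h import *
p,R,ps,s=cur();print(p,ps)
E
```

```text
time_s: 12.95
ee_pos: [0.5208, 0.4345, 0.0027]
ee_rot: [0.436, 1.565, 0.793]
wrist_force: [-1.1, -0.8, 5.3]
grip_width: 0.0632
[0.52076937 0.43450008 0.00265353] 1.927817371369906
```

```bash
python3 - <<'E'
from h import *
go((.5185,.435,-.001,1.9296),.5953,.0033,.2,-.2945)
E
python3 -m pendant '[[0,0,0,0,0,0,1],[-0.02,0,0,0,0,0,1],[-0.08,0,0,0,0,0,1],[-0.18,0,0,0,0,0,1],[-0.28,0,0,0,0,0,1],[-0.38,0,0,0,0,0,1],[-0.402,0,0,0,0,0,1],[-0.402,0,0,0,0,0,1],[-0.402,0,0,0,0,0,1],[-0.402,0,0,0,0,0,1]]'
```

```text
shift [-0.402  -0.8624 -0.1594] turn 0.208 | psi_new 1.2763
time_s: 14.2
ee_pos: [0.5183, 0.4322, 0.1975]
ee_rot: [-2.804, 1.566, -2.447]
wrist_force: [1.1, 0.3, -3.3]
grip_width: 0.0631
```

```bash
python3 -m pendant '[[0,-0.05,-0.01,0.01,0,0,1],[0,-0.15,-0.028,0.04,0,0,1],[0,-0.27,-0.05,0.07,0,0,1],[0,-0.39,-0.072,0.1,0,0,1],[0,-0.51,-0.094,0.13,0,0,1],[0,-0.63,-0.116,0.16,0,0,1],[0,-0.74,-0.137,0.19,0,0,1],[0,-0.82,-0.152,0.208,0,0,1],[0,-0.862,-0.159,0.208,0,0,1],[0,-0.862,-0.159,0.208,0,0,1]]'
python3 - <<'E'
from h import *
p,R,ps,s=cur();m=camera_model("wrist");im,d=grab_frame("wrist");print(p,ps,R[:,0].round(4));np.savez("pics/w6.npz",p=im,d=d,**m);cv2.imwrite("pics/w6.png",im)
import os;os.system(f"python3 hand.py w6 .19 {p[0]},{p[1]},{p[2]},{ps}")
go((*p,ps),.5953,.0033,.025,-.2945)
E
```

```text
time_s: 15.45
ee_pos: [0.5952, 0.0003, 0.1994]
ee_rot: [-3.113, 1.569, 2.872]
wrist_force: [-0.4, 1.0, -3.8]
grip_width: 0.0632
1 7950 v range [0.02   0.0493]
-1 41769 v range [-0.0953 -0.0201]
top w at v=0 0.008 slopes -0.0057 -0.0036 res 0.0007
centre u(mm)= -0.62 skew u/v 0.0055 width 64.57962226867676
v centre (mm) -0.15531921
[5.95209318e-01 2.50804047e-04 1.99425771e-01] 1.2726906620341205 [-1.4e-03  4.0e-04 -1.0e+00]
shift [ 0.3489  0.0059 -0.0016] turn -0.0011 | psi_new 1.2763
```

```bash
python3 -m pendant '[[0,0.004,-0.002,-0.001,0,0,1],[0.06,0.004,-0.002,-0.001,0,0,1],[0.14,0.004,-0.002,-0.001,0,0,1],[0.2,0.004,-0.002,-0.001,0,0,1],[0.229,0.004,-0.002,-0.001,0,0,1],[0.229,0.004,-0.002,-0.001,0,0,1],[0.229,0.004,-0.002,-0.001,0,0,1],[0.229,0.004,-0.002,-0.001,0,0,1],[0.229,0.004,-0.002,-0.001,0,0,1],[0.229,0.004,-0.002,-0.001,0,0,1]]'
python3 - <<'E'
from h import *
p,R,ps,s=cur();print(p,ps,R[:,0].round(4));go((*p,ps),.5953,.0033,.0325,-.2945)
E
```

```text
time_s: 16.75
ee_pos: [0.5952, 0.0035, 0.0863]
ee_rot: [0.363, 1.57, 0.069]
wrist_force: [0.6, -0.2, -3.8]
grip_width: 0.0632
[0.59524912 0.0034878  0.08629754] 1.2772751087950687 [ 8.e-04  1.e-04 -1.e+00]
shift [ 0.1076 -0.0003  0.0002] turn 0.0003 | psi_new 1.2763
```

```bash
python3 -m pendant '[[0.03,0,0,0,0,0,1],[0.06,0,0,0,0,0,1],[0.085,0,0,0,0,0,1],[0.098,0,0,0,0,0,1],[0.104,0,0,0,0,0,1],[0.108,0,0,0,0,0,1],[0.11,0,0,0,0,0,1],[0.11,0,0,0,0,0,1],[0.11,0,0,0,0,0,1],[0.11,0,0,0,0,0,1]]'
```

```text
time_s: 18.0
ee_pos: [0.5949, 0.0036, 0.0327]
ee_rot: [0.679, 1.57, 0.386]
wrist_force: [-5.0, -0.4, 5.8]
grip_width: 0.0632
```

```bash
python3 -m pendant '[[0,0,0,0,0,0,0.3],[0,0,0,0,0,0,0.1],[0,0,0,0,0,0,0],[0,0,0,0,0,0,0],[-0.03,0,0,0,0,0,0],[-0.1,0,0,0,0,0,0],[-0.2,0,0,0,0,0,0],[-0.3,0,0,0,0,0,0],[-0.335,0,0,0,0,0,0],[-0.335,0,0,0,0,0,0]]'
python3 - <<'E'
from h import *
p,R,ps,s=cur();print(p,ps,R[:,0].round(4));go((*p,ps),.485,-.446,.2,-.0075)
E
```

```text
time_s: 19.25
ee_pos: [0.5965, 0.0036, 0.2014]
ee_rot: [0.297, 1.565, 0.003]
wrist_force: [0.3, -0.4, -0.4]
grip_width: 0.0849
[0.59648581 0.00358303 0.20140939] 1.2774509275990211 [ 0.0058  0.     -1.    ]
shift [ 0.0028 -0.9252  0.0466] turn -0.091 | psi_new 1.5633
```

```bash
python3 -m pendant '[[0,-0.1,0.005,-0.01,0,0,0],[0,-0.22,0.011,-0.03,0,0,0],[0,-0.34,0.017,-0.05,0,0,0],[0,-0.46,0.023,-0.07,0,0,0],[0,-0.58,0.029,-0.091,0,0,0],[0,-0.7,0.035,-0.091,0,0,0],[0,-0.82,0.041,-0.091,0,0,0],[0,-0.9,0.045,-0.091,0,0,0],[0,-0.925,0.047,-0.091,0,0,0],[0,-0.925,0.047,-0.091,0,0,0]]'
python3 look.py w7 .485 -.446 .124 .064 .003 .010 0 .042 .19
```

```text
time_s: 20.5
ee_pos: [0.4831, -0.4459, 0.1968]
ee_rot: [2.232, 1.568, 2.223]
wrist_force: [1.0, 0.3, 0.4]
grip_width: 0.0857
[ 0.4831 -0.4459  0.1968] 1.5622 [-0.75  0.58  0.43  1.42  0.   -0.74]
z0 -0.0011657751142796768
piece [ 0.4853 -0.4458 -0.008 ] 0.97
shift [3.937e-01 2.000e-04 4.300e-03] turn -0.0002 | psi_new 1.5628
scene rack top z [0.0395 0.0424 0.0451] (array([ 0.592 , -0.0007, -0.2901]), np.float64(0.39))
side rack top z [0.0391 0.0422 0.0449] (array([ 0.5986, -0.0012, -0.3004]), np.float64(0.2))
```

```bash
python3 -m pendant '[[0.08,0,0.003,0,0,0,0],[0.18,0,0.003,0,0,0,0],[0.28,0,0.003,0,0,0,0],[0.36,0,0.003,0,0,0,0],[0.4,0,0.003,0,0,0,0],[0.413,0,0.003,0,0,0,0],[0.413,0,0.003,0,0,0,0.1],[0.413,0,0.003,0,0,0,0.2],[0.413,0,0.003,0,0,0,0.5],[0.413,0,0.003,0,0,0,1]]'
```

```text
time_s: 21.9
ee_pos: [0.4868, -0.4469, -0.0052]
ee_rot: [-0.545, 1.566, -0.552]
wrist_force: [-0.6, 1.5, 7.2]
grip_width: 0.0619
```

```bash
python3 -m pendant '[[0,0,0,0,0,0,1],[0,0,0,0,0,0,1],[-0.02,0,0,0,0,0,1],[-0.08,0,0,0,0,0,1],[-0.18,0,0,0,0,0,1],[-0.28,0,0,0,0,0,1],[-0.38,0,0,0,0,0,1],[-0.413,0,0,0,0,0,1],[-0.413,0,0,0,0,0,1],[-0.413,0,0,0,0,0,1]]'
python3 - <<'E'
from h import *
p,R,ps,s=cur();print(p,ps);go((*p,ps),.549,-.150,.205,-.2945);go((*p,ps),.5953,.0033,.205,-.2945)
E
```

```text
time_s: 23.15
ee_pos: [0.4847, -0.4456, 0.1972]
ee_rot: [2.435, 1.569, 2.428]
wrist_force: [0.4, -0.9, -1.4]
grip_width: 0.0619
[ 0.48467177 -0.44555773  0.19720793] 1.5632131637221376
shift [-0.0156  0.5921  0.1242] turn 0.0913 | psi_new 1.2763
shift [-0.0156  0.8994  0.2144] turn 0.0913 | psi_new 1.2763
```

Stop beside the rack once more, to check the stack and the held mat with the wrist camera.

```bash
python3 -m pendant '[[-0.01,0.04,0.01,0,0,0,1],[-0.016,0.14,0.03,0.02,0,0,1],[-0.016,0.25,0.053,0.05,0,0,1],[-0.016,0.36,0.076,0.07,0,0,1],[-0.016,0.47,0.1,0.091,0,0,1],[-0.016,0.56,0.118,0.091,0,0,1],[-0.016,0.592,0.124,0.091,0,0,1],[-0.016,0.592,0.124,0.091,0,0,1],[-0.016,0.592,0.124,0.091,0,0,1],[-0.016,0.592,0.124,0.091,0,0,1]]'
sed -i 's/rect(P,.019,.03,c/rect(P,float(sys.argv[2]),float(sys.argv[3]),c/' rackfit.py; python3 rackfit.py w8 .038 .047
python3 - <<'E'
from h import *
import os
p,R,ps,s=cur();print(p)
os.system(f"python3 hand.py w8 .124 {p[0]},{p[1]},{p[2]},{ps}");go((*p,ps),.5953,.0033,.09,-.2945)
E
```

```text
time_s: 24.4
ee_pos: [0.5491, -0.1519, 0.2062]
ee_rot: [-2.245, 1.57, -2.54]
wrist_force: [1.2, 0.1, -1.8]
grip_width: 0.062
[ 0.5491 -0.1519  0.2062] 1.2752 0.06197137711554761 [ 1.2  0.1 -1.8]
z0 -0.001095748287714693
plate (array([ 0.5953,  0.0042, -0.2966]), np.float64(0.78))
top board (array([ 0.5943,  0.0049, -0.2961]), np.float64(0.94))
peg [0.05  0.046] [0.6563 0.0325] 276 [0.015 0.014] 0.0701
peg [ 0.05  -0.046] [ 0.6292 -0.0552] 277 [0.014 0.015] 0.0701
peg [-0.05   0.046] [0.5608 0.0609] 361 [0.016 0.016] 0.0703
peg [-0.05  -0.046] [ 0.5343 -0.0264] 361 [0.015 0.015] 0.0702
peg [0.108 0.   ] [ 0.6976 -0.028 ] 157 [0.013 0.015] 0.0694
peg [-0.108  0.   ] [0.4922 0.0341] 416 [0.016 0.016] 0.0703
rack from pegs [0.5951 0.003 ] -0.2937 res 0.0008
1 7377 v range [0.02   0.0471]
-1 22181 v range [-0.0632 -0.02  ]
top w at v=0 0.0101 slopes -0.0028 0.0015 res 0.0006
centre u(mm)= -0.66 skew u/v 0.0045 width 62.87810134887695
v centre (mm) -1.1818962
[ 0.54915705 -0.1518162   0.20616259]
shift [ 0.2323  0.3237 -0.0021] turn -0.0004 | psi_new 1.2763
```

View pics/w8.png

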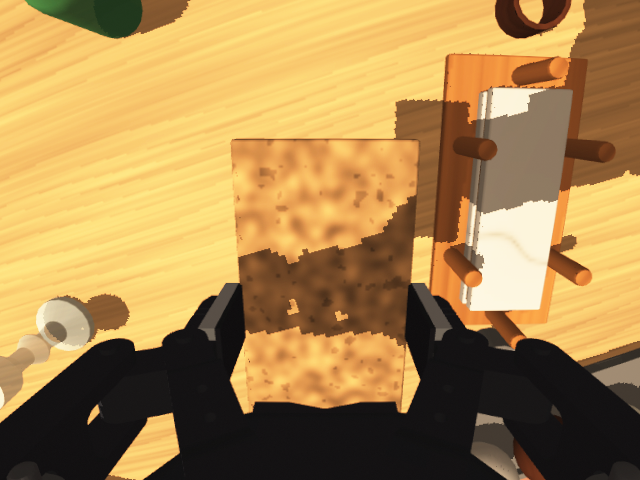

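The view shows the second long board sitting between the pegs (525,200), centred within 2 mm, and the short mat held level (325,270).

```bash
python3 -m pendant '[[0,0.11,0,0,0,0,1],[0,0.22,-0.001,0,0,0,1],[0,0.325,-0.001,0,0,0,1],[0,0.325,-0.001,0,0,0,1],[0.1,0.325,-0.001,0,0,0,1],[0.2,0.325,-0.001,0,0,0,1],[0.27,0.325,-0.001,0,0,0,1],[0.3,0.325,-0.001,0,0,0,1],[0.3,0.325,-0.001,0,0,0,1],[0.3,0.325,-0.001,0,0,0,1]]'
python3 - <<'E'
from h import *
p,R,ps,s=cur();print(p);go((*p,ps),.5953,.0033,.037,-.2945)
E
```

```text
time_s: 25.7
ee_pos: [0.5975, 0.0047, 0.0582]
ee_rot: [0.282, 1.567, -0.012]
wrist_force: [0.2, 0.3, -0.7]
grip_width: 0.062
[0.59750184 0.00474687 0.05817256]
shift [ 0.0423 -0.004  -0.0034] turn 0.0001 | psi_new 1.2763
```

```bash
python3 -m pendant '[[0.015,-0.001,-0.001,0,0,0,1],[0.025,-0.002,-0.002,0,0,0,1],[0.032,-0.002,-0.002,0,0,0,1],[0.037,-0.002,-0.002,0,0,0,1],[0.04,-0.002,-0.002,0,0,0,1],[0.041,-0.002,-0.002,0,0,0,1],[0.041,-0.002,-0.002,0,0,0,1],[0.041,-0.002,-0.002,0,0,0,1],[0.041,-0.002,-0.002,0,0,0,1],[0.041,-0.002,-0.002,0,0,0,1]]'
```

```text
time_s: 26.95
ee_pos: [0.5947, 0.0047, 0.0368]
ee_rot: [0.182, 1.571, -0.111]
wrist_force: [-2.6, 0.1, 5.0]
grip_width: 0.0617
```

Contact at 5 N. Open and lift.

```bash
python3 -m pendant '[[0,0,0,0,0,0,0.3],[0,0,0,0,0,0,0.1],[0,0,0,0,0,0,0],[0,0,0,0,0,0,0],[-0.03,0,0,0,0,0,0],[-0.1,0,0,0,0,0,0],[-0.2,0,0,0,0,0,0],[-0.3,0,0,0,0,0,0],[-0.325,0,0,0,0,0,0],[-0.325,0,0,0,0,0,0]]'
python3 - <<'E'
from h import *
p,R,ps,s=cur();print(p,ps);go((*p,ps),.496,.215,.2,.405)
E
```

```text
time_s: 28.2
ee_pos: [0.5955, 0.0046, 0.2]
ee_rot: [0.314, 1.568, 0.02]
wrist_force: [0.3, -0.6, 0.2]
grip_width: 0.0854
[0.59545183 0.00459603 0.19998539] 1.2774294630833363
shift [-0.      0.3453 -0.3121] turn -0.2223 | psi_new 1.9758
```

```bash
python3 -m pendant '[[0,0.06,-0.055,-0.03,0,0,0],[0,0.13,-0.118,-0.07,0,0,0],[0,0.2,-0.181,-0.11,0,0,0],[0,0.27,-0.244,-0.15,0,0,0],[0,0.32,-0.29,-0.19,0,0,0],[0,0.345,-0.312,-0.222,0,0,0],[0,0.345,-0.312,-0.222,0,0,0],[0,0.345,-0.312,-0.222,0,0,0],[0,0.345,-0.312,-0.222,0,0,0],[0,0.345,-0.312,-0.222,0,0,0]]'
python3 look.py w9 .496 .215 .13 .066 .006 .017 .405 .048 .124
```

```text
time_s: 29.45
ee_pos: [0.4956, 0.2141, 0.1982]
ee_rot: [-2.923, 1.571, -2.521]
wrist_force: [0.4, -0.4, -0.1]
grip_width: 0.0852
[0.4956 0.2141 0.1982] 1.9731 [ 0.41  0.34  0.05  1.28 -0.    0.01]
z0 -0.0012013602630475961
piece [0.4956 0.2161 0.4021] 0.97
shift [0.3964 0.0037 0.0016] turn 0.0001 | psi_new 1.9729
scene rack top z [0.0455 0.0484 0.0513] (array([ 0.5927, -0.0016, -0.2876]), np.float64(0.39))
side rack top z [0.0452 0.0482 0.0515] (array([ 5.922e-01, -5.000e-04, -3.153e-01]), np.float64(0.14))
```

```bash
python3 -m pendant '[[0.06,0.003,0.001,0,0,0,0],[0.17,0.003,0.001,0,0,0,0],[0.28,0.003,0.001,0,0,0,0],[0.36,0.003,0.001,0,0,0,0],[0.4,0.003,0.001,0,0,0,0],[0.4,0.003,0.001,0,0,0,0],[0.4,0.003,0.001,0,0,0,0.1],[0.4,0.003,0.001,0,0,0,0.3],[0.4,0.003,0.001,0,0,0,1],[0.4,0.003,0.001,0,0,0,1]]'
python3 -m pendant '[[0,0,0,0,0,0,1],[-0.02,0,0,0,0,0,1],[-0.08,0,0,0,0,0,1],[-0.18,0,0,0,0,0,1],[-0.28,0,0,0,0,0,1],[-0.38,0,0,0,0,0,1],[-0.4,0,0,0,0,0,1],[-0.4,0,0,0,0,0,1],[-0.4,0,0,0,0,0,1],[-0.4,0,0,0,0,0,1]]'
python3 - <<'E'
from h import *
p,R,ps,s=cur();print(p,ps);go((*p,ps),.5953,.0033,.2,-.2945)
E
```

```text
time_s: 30.85
ee_pos: [0.4965, 0.2172, 0.0006]
ee_rot: [0.094, 1.567, 0.498]
wrist_force: [-1.3, -0.1, 5.8]
grip_width: 0.0639
time_s: 32.1
ee_pos: [0.494, 0.2159, 0.1961]
ee_rot: [-3.14, 1.567, -2.736]
wrist_force: [0.2, 0.8, -2.8]
grip_width: 0.0635
[0.49402261 0.21589547 0.1961217 ] 1.9748529559760342
shift [-0.0078 -0.4706  0.0191] turn 0.2224 | psi_new 1.2763
```

```bash
python3 -m pendant '[[0,-0.05,0.002,0.01,0,0,1],[0,-0.13,0.005,0.04,0,0,1],[0,-0.22,0.009,0.08,0,0,1],[0,-0.31,0.012,0.12,0,0,1],[0,-0.4,0.016,0.16,0,0,1],[0,-0.45,0.018,0.2,0,0,1],[0,-0.469,0.018,0.222,0,0,1],[0,-0.469,0.018,0.222,0,0,1],[0,-0.469,0.018,0.222,0,0,1],[0,-0.469,0.018,0.222,0,0,1]]'
python3 - <<'E'
from h import *
p,R,ps,s=cur();m=camera_model("wrist");im,d=grab_frame("wrist");print(p,ps,R[:,0].round(4));np.savez("pics/w10.npz",p=im,d=d,**m)
import os;os.system(f"python3 hand.py w10 .13 {p[0]},{p[1]},{p[2]},{ps}")
go((*p,ps),.5953,.0033,.095,-.2945)
E
```

```text
time_s: 33.35
ee_pos: [0.5953, 0.0051, 0.1981]
ee_rot: [-3.09, 1.57, 2.901]
wrist_force: [-0.7, 0.5, -1.9]
grip_width: 0.0633
1 7590 v range [0.02   0.0476]
-1 24207 v range [-0.0658 -0.02  ]
top w at v=0 0.0102 slopes 0.0004 -0.0003 res 0.0007
centre u(mm)= -0.54 skew u/v 0.0045 width 64.5051498413086
v centre (mm) -0.7287979
[0.59528352 0.00509746 0.19808263] 1.2790314858145733 [-6.e-04  1.e-04 -1.e+00]
shift [ 0.2062 -0.0034  0.0011] turn 0.0009 | psi_new 1.2763
```

```bash
python3 -m pendant '[[0,-0.002,0.001,0.001,0,0,1],[0.06,-0.002,0.001,0.001,0,0,1],[0.14,-0.002,0.001,0.001,0,0,1],[0.2,-0.002,0.001,0.001,0,0,1],[0.24,-0.002,0.001,0.001,0,0,1],[0.26,-0.002,0.001,0.001,0,0,1],[0.26,-0.002,0.001,0.001,0,0,1],[0.26,-0.002,0.001,0.001,0,0,1],[0.26,-0.002,0.001,0.001,0,0,1],[0.26,-0.002,0.001,0.001,0,0,1]]'
python3 - <<'E'
from h import *
p,R,ps,s=cur();print(p,R[:,0].round(4));go((*p,ps),.5953,.0033,.0475,-.2945)
E
```

```text
time_s: 34.65
ee_pos: [0.5963, 0.0032, 0.0691]
ee_rot: [0.325, 1.569, 0.029]
wrist_force: [-0.3, -0.4, -2.4]
grip_width: 0.0638
[0.59631248 0.00320694 0.0690857 ] [ 0.0014  0.     -1.    ]
shift [ 0.0432 -0.0004 -0.002 ] turn -0.0006 | psi_new 1.2763
```

```bash
python3 -m pendant '[[0.015,0,-0.001,0,0,0,1],[0.025,0,-0.001,0,0,0,1],[0.033,0,-0.001,0,0,0,1],[0.038,0,-0.001,0,0,0,1],[0.041,0,-0.001,0,0,0,1],[0.043,0,-0.001,0,0,0,1],[0.044,0,-0.001,0,0,0,1],[0.044,0,-0.001,0,0,0,1],[0.044,0,-0.001,0,0,0,1],[0.044,0,-0.001,0,0,0,1]]'
```

```text
time_s: 35.9
ee_pos: [0.5951, 0.0034, 0.0486]
ee_rot: [0.318, 1.57, 0.021]
wrist_force: [-6.1, -0.0, 10.2]
grip_width: 0.0637
```

Firm contact. Release, lift, then stand off to the side for a last look.

```bash
python3 -m pendant '[[0,0,0,0,0,0,0.3],[0,0,0,0,0,0,0.1],[0,0,0,0,0,0,0],[0,0,0,0,0,0,0],[-0.03,0,0,0,0,0,0],[-0.1,0,0,0,0,0,0],[-0.2,0,0,0,0,0,0],[-0.3,0,0,0,0,0,0],[-0.31,-0.1,0,0,0,0,0],[-0.31,-0.15,0,0,0,0,0]]'
python3 -m pendant '[[0,-0.1,0,0,0,0,0],[0,-0.15,0,0,0,0,0],[0,-0.15,0,0,0,0,0],[0,-0.15,0,0,0,0,0],[0,-0.15,0,0,0,0,0],[0,-0.15,0,0,0,0,0],[0,-0.15,0,0,0,0,0],[0,-0.15,0,0,0,0,0],[0,-0.15,0,0,0,0,0],[0,-0.15,0,0,0,0,0]]'
sed -i 's/,c,.19,.066,win=.12/,c,float(sys.argv[4]),.066,win=.1/' rackfit.py; python3 rackfit.py w11 .056 .066 .13
python3 - <<'E'
from h import *
z=np.load("pics/w11.npz");P,C=cloud(z["p"],z["d"],z);D=P[:,:2]-(.5952,.0032);a=-.2945
x=D@[np.cos(a),np.sin(a)];y=D@[-np.sin(a),np.cos(a)]
k=(abs(x)<.06)&(abs(y)<.028)&(P[:,2]>.03)&(P[:,2]<.09);A=np.c_[x[k],y[k],np.ones(k.sum())];print("top plane slopes, z(+.0011)",np.linalg.lstsq(A,P[k,2],rcond=None)[0].round(4))
for lo,hi in((.034,.046),(.056,.066)):
    k=(P[:,2]>lo)&(P[:,2]<hi)&(abs(x)<.1)&(abs(y)<.037);print("layer",lo,"x",np.percentile(x[k],[.3,99.7]).round(4),"y",np.percentile(y[k],[.3,99.7]).round(4),"n",k.sum())
p,d=grab_frame("scene");cv2.imwrite("pics/s2.png",np.hstack([p[100:420,150:550],z["p"][80:400,240:640]]))
a=np.load("pics/scene0.npz")
for nm,(c,r) in dict(salt=((.404,.387),.04),mill=((.65,.49),.05),bird=((.4,.18),.045),ringA=((.44,.055),.035),ringB=((.75,-.035),.03),cru=((.345,-.265),.045),ct=((.6,-.2),.045),cl=((.595,-.445),.045)).items():
    o=[]
    for pp,dd in((a["p"],a["d"]),(p,d)):
        P,_=cloud(pp,dd,camera_model("scene"));q=P[(np.hypot(*(P[:,:2]-c).T)<r)&(P[:,2]>.015)];o.append(np.median(q,axis=0))
    print(nm,((o[1]-o[0])*1000).round(1))
E
```

```text
time_s: 37.15
ee_pos: [0.5739, -0.0699, 0.2041]
ee_rot: [0.066, 1.567, -0.231]
wrist_force: [-0.0, -0.4, -0.7]
grip_width: 0.0854
time_s: 38.4
ee_pos: [0.5515, -0.1401, 0.2013]
ee_rot: [-3.107, 1.571, 2.879]
wrist_force: [-0.4, 0.1, -0.3]
grip_width: 0.0853
[ 0.5515 -0.1401  0.2013] 1.2742 0.08531857271662109 [-0.4  0.1 -0.3]
z0 -0.0011751570431009495
plate (array([ 0.5952,  0.0042, -0.296 ]), np.float64(0.71))
top board (array([ 0.5951,  0.0049, -0.2945]), np.float64(0.94))
peg [0.05  0.046] [0.6562 0.0325] 291 [0.015 0.015] 0.0701
peg [ 0.05  -0.046] [ 0.6294 -0.0553] 297 [0.015 0.015] 0.0701
peg [-0.05   0.046] [0.5608 0.0612] 379 [0.015 0.015] 0.0702
peg [-0.05  -0.046] [ 0.5339 -0.0264] 403 [0.016 0.016] 0.0704
peg [-0.108  0.   ] [0.4922 0.0346] 448 [0.015 0.017] 0.0701
rack from pegs [0.5952 0.003 ] -0.2959 res 0.0004
top plane slopes, z(+.0011) [-0.0012  0.0005  0.0588]
layer 0.034 x [-0.0959  0.0926] y [-0.0342  0.0318] n 5428
layer 0.056 x [-0.0659  0.0629] y [-0.034   0.0317] n 13359
salt [-1.1 -0.   0.1]
mill [-0.4  0.2  0. ]
bird [-0.3  0.1  0.8]
ringA [1.9 0.  0.4]
ringB [-0.8  0.7  0.2]
cru [ 0.1  0.1 -2.1]
ct [-6.2  3.5 49.9]
cl [-0.3 -0.4 -0.1]
```

View pics/s2.png

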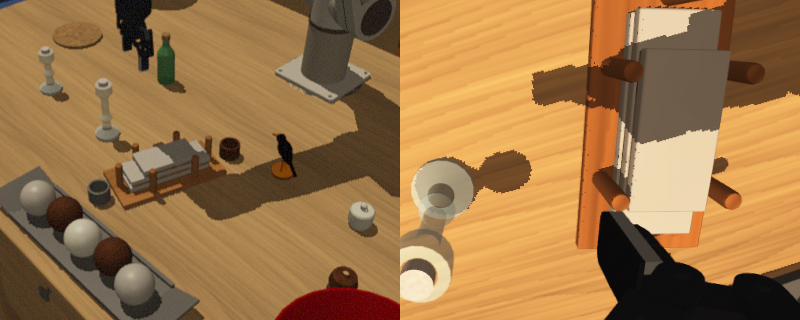

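The final pictures show the whole stack flat between the pegs: at (165,165) on the left, with the layers at (680,130) on the right. All the ornaments are standing. The tall candlestick's 50 mm height jump comes from the gripper being inside its measuring window; in the picture it is upright at (105,108).

```bash
python3 -c "
from plant import *
print(finish_job(),get_state()['time_s'])"
```

```text
the job is handed in; nothing more can be done
the job is handed in; nothing more can be done
```

I laid the long mat, second long board, short mat and short board in the rack in that order. Each was lowered to contact before I let go, and I handed the job in at about 38.5 s of the 72 s allowed.

**Last checks (wrist camera):**
- **Short board:** it is within 2 mm of the rack's centre and within 0.002 rad of its line. Its top is flat (slope about 0.001) at about 60 mm, as expected.
- **Second long board:** its edges put it about 2 mm off lengthwise and 1 mm sideways, inside tolerance.
- **Mats:** these I checked with the fixed cameras right after placing each. Their heights were right, and their positions agreed to a few millimetres, about as well as those cameras can measure.
- **Bottom board:** it was covered by then, so I did not measure it again.

**Ornaments:** seven of the eight show at most about 2 mm of apparent shift. The check for the tall candlestick failed because the gripper was in its measuring window. The last picture shows it upright at its place, but I did not measure its shift.

**One slip:** on the first grasp of the long mat I read the tips as riding on top of it, so I reopened and gripped a few millimetres lower.

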